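# Show the mark under a clamped part to the inspection camera with a mirror

## Task

The workpiece on the fixture is clamped, so use the hand-held inspection mirror to show the station's camera the red mark underneath it: pick the mirror up by its handle without touching its head, bring its glass under the part to about 7 cm straight below the mark (that is where the camera is focused), and angle it until the camera lens sees the mark in the middle of the mirror. Finish while still holding the mirror steady there in mid-air for the picture: do not put it down or let go, keep it clear of the part, fixture and table, do not bump the station and leave the other things where they are.

Things in the scene. Friction and masses are not known exactly. Their poses are not given: they have to be found in the camera images.
- mirror: Inspection mirror, loose, about 0.12 kg, 235 mm long, lying glass up. Black rubber handle 14 mm thick, 110 mm long, orange bands near its ends; steel neck 5 mm thick; flat head in a black frame, rigid with the handle and parallel to it. Origin: under the handle's middle at table height, 7 mm below the handle's axis. x runs along the handle to the head, z out of the reflecting face.
- mirror_grip (a point): Point on the handle's axis, 30 mm from the handle's middle towards the head, 7 mm above the underside: a good place to grip, close to the balance point. Axes as mirror.
- glass (a point): Centre of the mirror's reflecting face, 150 mm from the handle's middle along x and 5.5 mm above the underside (120 mm from mirror_grip along x, 1.5 mm below the handle's axis). z points straight out of the glass, x away from the handle.
- mirror_head: The mirror's framed head (60 x 42 x 5 mm), fixed to the mirror; origin at the centre of its underside. Not to be touched by the fingers.
- station: Inspection station, fixed. Origin on the table straight below the mark; x points to the camera; the robot is on its -x side, within about 30 degrees. Plate 170 (x) by 150 (y) mm, 12 mm thick, about the origin; from it a rail 40 mm wide, 20 mm high to x = 345. Grey camera with white ring light on a post (20 mm thick, x = 325, 242 mm high): its lens is at x = 240, y = 0, z = 160 mm.
- boss (a point): Centre of the top of the workpiece's round boss (48 mm across), 182 mm above the table. Workpiece: steel plate 80 (x) by 160 (y) mm centred here, underside 150, top 164 mm above the table, on four 18 mm standoffs at x = +-26, y = +-64 mm, with clamp studs (10 mm thick, 178 mm high) at y = +-90. Below it is open to -x and +x, 110 mm wide between the standoffs. Axes as station.
- mark (a point): The red mark, a 14 mm dot in the middle of the workpiece's underside, straight below the centre of the boss, 150 mm above the table; it faces down. Axes as station.
- aim (a point): Unmarked point on the straight line from mark to lens, 0.2167 of the way from the mark (station frame 52, 0, 152 mm). With the glass centre 70 mm straight below the mark, the lens sees the mark mid-mirror when the line straight out of the glass centre (z of glass) passes through this point, halving the angle between mark and lens: glass leaning 36 degrees from level towards the lens.
- table: Dark granite table, top at height 0, fixed.
- ref_sphere: Bystander: calibration sphere, a white ball 25 mm across on a thin stem on a dark round foot (64 mm across), 118 mm high, 0.6 kg, loose. Origin under its middle. It and the mirror may swap sides.
- v_block: Bystander: steel V-block 50 x 44 mm, 44 mm high, loose. Origin under its middle.
- stylus_case: Bystander: black and grey stylus case 100 x 75 mm, 32 mm high, loose. Origin under its middle.

How it is judged:
By the outcome, as a careful person would: the job done as asked, in the order asked, and still so for the second after the job is handed in, while the arm keeps its last pose, push and grip.
It also fails if it takes over 40 s, if anything falls off the work surface, if the arm or the gripper's body presses on something with over 40 N, if the wrist force passes 120 N, or if a joint passes its speed limit or range.

## Robot

A 6-joint arm with a two-finger parallel gripper is mounted at the origin on the work surface. World frame = base frame: x ahead of the robot, y to its left, z up, the work surface at z = 0. Lengths are in m, angles in rad, forces in N, time in s.
With the tool pointing down it reaches from about 0.225 to 0.725 m from the base axis. Payload 3.1 kg.
Tool frame: the origin (TCP) lies midway between the tips of the shut fingers; the grasp point (between the pads) lies 19 mm behind it; z points along the fingers, y is the line along which they close (so a half turn about z gives the same grasp; the last joint's range is limited). The gripper opens to 85 mm and grips with 20 to 120 N. Pads are 22 mm wide; open, the fingers measure 114 mm over their backs; the gripper's body (76 mm by 85 mm) begins 54 mm behind the grasp point. The pads swing forward as they close: fully open they stand 13 mm farther back than shut.
Start: joints at [1.049, 0.048, 0.099, 1.622, 0, 1.443], TCP at [0.201, 0.485, 0.231] pointing down, gripper open.
Joint ranges: [-2.91, 2.91], [-0.99, 1.94], [-1.21, 1.42], [-2.12, 2.29], [-1.49, 1.47], [-3.14, 3.14]. Speed limits (rad/s): [2.79, 2.79, 3.14, 3.14, 3.14, 3.14].

## Interface

Orientations are given as a 3x3 rotation matrix whose columns are the frame's x, y, z axes.
In Python, from bench import observe, grab_frame, get_calibration, sign_off gives the robot as it stands.
- The arm moves only by the shell command python3 -m inch 'ROWS' [OPENING] [FORCE]. ROWS is JSON, a list that holds one entry, the list of rows, each a list of 6 numbers: the shift along the tool's x, y, z in m, then the turn, a rotation vector about the tool's x, y, z in degrees. A call has 1 to 5 rows; each row shifts and turns the commanded pose from where the row before left it, along the tool's axes as they then stand; what a row does not reach is not made up. A row lasts 1/10 s, in which the tool goes at most 50 mm and 8.59 degrees, less where a joint would pass 70% of its speed; a pose out of reach is approached as far as the arm can. A call with a gripper value outside its range is refused whole. OPENING is the gripper's target within -1 to 1 (fully open at 1, half-way at 0, shut at -1), set as the call begins (- or left out, the last holds). The fingers move at their own pace and stop on an object; FORCE is the grip in N (left out, the last holds). Time passes only in rows, so rows that do not move let the fingers close. It gives the time, the measured TCP pose, the force, the opening and the grip force at its end, in the units of the state.
- observe(): the state, without advancing time (a new reading comes with each control period).
- grab_frame(name): name is "side" or "top" or "wrist"; returns (picture, depth): 420x560x3 uint8, red, green, blue; 420x560 float32, m along the optical axis (not along the pixel's ray), 0 where there is no reading.
- get_calibration(name): a dict with "fx", "fy", "cx", "cy" (pixels), "pose" (4x4, takes a point from camera to world coordinates). Camera axes: x right, y up, looking along -z (the intrinsics and any distortion apply to the point x, -y, -z); pixel columns grow to the right and rows downward; lengths in m; the calibration is good to about 2 mm. The wrist camera is an equidistant fisheye: a pixel r from the principal point sees the ray r / f radians off the axis. A picture is of the moment at which its call begins: read the wrist's pose just before it. get_calibration takes no time and is no camera call; for the wrist camera it gives the pose at the moment of the call.
- sign_off(): hands the job in; it is judged then, once.
The state is a dict: "clock": time; "joint_positions": joint angles; "joint_vel": joint speeds; "effort": joint torques, N m; "position": TCP position; "orientation": TCP orientation; "force": force on the tool from outside, world axes, zero at the start; "torque": the same for the moment, N m; "width": finger opening in m; "grasp_force": force on a finger pad.
Only numpy, scipy, OpenCV 4.12 (cv2) and the standard library are available. Lean on these libraries where they do the work, as an engineer would, in place of code of your own. Each camera call takes 0.05 s, during which the arm holds its last target. There are 200 camera calls.

## Working session

There is one attempt and no reset: what is moved stays moved. The work goes in short steps, Python scripts to look and compute and a shell command to move; the robot and the scene stay as the last step left them, time stands still between calls to the robot, and variables do not carry over. Pictures are saved under pics/ and viewed, at most 10 in all, crops included, and the job is handed in when it is done.

```bash
ls; mkdir -p pics; python3 - <<'E'
from bench import *
import cv2,numpy as np
o=observe();print({k:np.round(v,3).tolist() for k,v in o.items()})
for n in ("top","side"):
    p,d=grab_frame(n);cv2.imwrite(f"pics/{n}0.png",p[:,:,::-1]);np.save(f"pics/{n}0.npy",d)
    c=get_calibration(n);print(n,{k:np.round(v,3).tolist() for k,v in c.items()})
E
```

```text
pics
{'clock': 0.0, 'joint_positions': [1.049, 0.049, 0.098, 1.622, -0.0, 1.443], 'joint_vel': [-0.001, -0.001, 0.001, 0.001, -0.001, -0.001], 'effort': [-0.0, -33.878, 32.001, 0.02, -0.0, 0.0], 'position': [0.201, 0.484, 0.23], 'orientation': [[-0.923, 0.384, -0.001], [0.384, 0.923, -0.002], [0.0, -0.002, -1.0]], 'force': [0.511, -0.238, -0.639], 'torque': [0.012, -0.023, -0.037], 'grasp_force': 0.0, 'width': 0.086}
top {'fx': 442.611, 'fy': 442.611, 'cx': 275.671, 'cy': 214.574, 'pose': [[-0.012, 0.982, -0.19, 0.359], [-1.0, -0.011, 0.005, -0.01], [0.003, 0.19, 0.982, 1.102], [0.0, 0.0, 0.0, 1.0]]}
side {'fx': 385.652, 'fy': 385.652, 'cx': 276.29, 'cy': 219.304, 'pose': [[0.908, 0.215, -0.359, 0.191], [-0.418, 0.486, -0.767, -0.787], [0.01, 0.847, 0.532, 0.662], [0.0, 0.0, 0.0, 1.0]]}
```

View pics/top0.png

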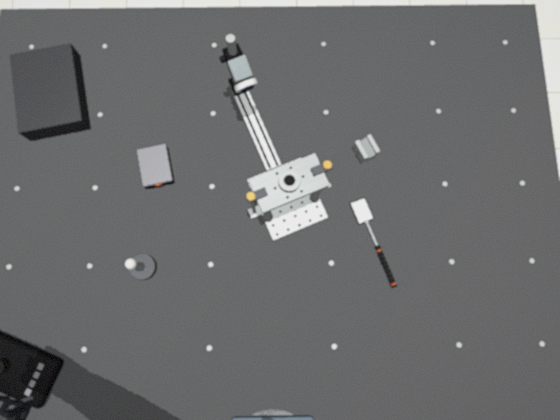

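View pics/side0.png

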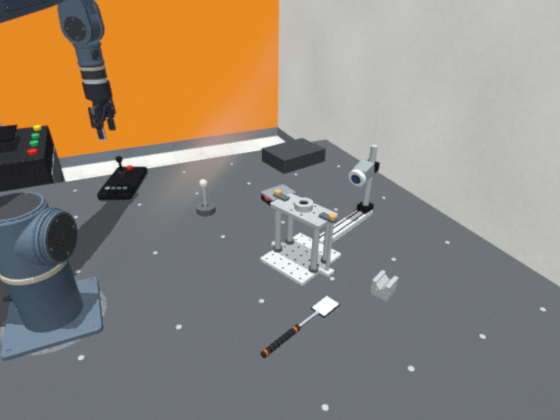

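Top view: the mirror's head is at (362,211) and its handle runs from (377,248) to (394,285). The boss is at (289,180), the clamp knobs at (251,197) and (327,165), and the station camera at (240,70). The sphere is far off at (141,266), the V-block at (367,148) and the case at (155,166).

```bash
cat > h.py <<'E'
import numpy as np,cv2
from bench import *
def ray(c,u,v,fish=False):
    a=np.array([(u-c['cx'])/c['fx'],(v-c['cy'])/c['fy']])
    if fish:
        t=np.linalg.norm(a); s=np.sin(t)/max(t,1e-9); d=np.array([a[0]*s,-a[1]*s,-np.cos(t)])
    else: d=np.array([a[0],-a[1],-1.])
    P=np.array(c['pose']); return P[:3,3],P[:3,:3]@d
def onz(c,u,v,z,fish=False):
    o,d=ray(c,u,v,fish); return o+d*(z-o[2])/d[2]
def blobs(m,amin=6):
    n,l,s,ce=cv2.connectedComponentsWithStats(m.astype(np.uint8))
    return [(np.round(ce[i],1).tolist(),int(s[i,4])) for i in range(1,n) if s[i,4]>=amin]
E
python3 - <<'E'
from h import *
for n in("top","side"):
    p=cv2.imread(f"pics/{n}0.png");c=get_calibration(n);d=np.load(f"pics/{n}0.npy")
    h=cv2.cvtColor(p,cv2.COLOR_BGR2HSV)
    print(n)
    for nm,lo,hi,z in(("orange",2,14,.007),("yellow",16,30,.178)):
        for b,a in blobs((h[...,0]>=lo)&(h[...,0]<=hi)&(h[...,1]>140)&(h[...,2]>90)):
            if a<400: print(nm,b,a,onz(c,*b,z).round(4), d[int(b[1]),int(b[0])].round(3))
    m=(h[...,2]>190)&(h[...,1]<50)
    for b,a in blobs(m,60): print('white',b,a,onz(c,*b,.0055).round(4))
c=get_calibration("top")
print('boss',onz(c,289,180.5,.182).round(4),'cam',onz(c,240,68,.18).round(4))
E
python3 -c "
import cv2;p=cv2.imread('pics/top0.png')[20:300,220:420];cv2.imwrite('pics/c1.png',cv2.resize(p,None,fx=2.1,fy=2.1,interpolation=2))"
```

```text
top
orange [158.5, 184.9] 15 [0.6516 0.2831 0.007 ] 1.112
orange [378.5, 250.2] 13 [ 0.4781 -0.2691  0.007 ] 1.094
orange [392.9, 283.7] 16 [ 0.3955 -0.2997  0.007 ] 1.079
white [359.9, 25.6] 5677 [ 1.0986 -0.253   0.0055]
white [245.4, 83.5] 108 [0.9297 0.0619 0.0055]
white [284.4, 176.5] 2443 [ 0.6707 -0.0385  0.0055]
white [267.7, 137.5] 146 [0.7767 0.0035 0.0055]
white [255.8, 142.2] 157 [0.7641 0.0346 0.0055]
white [372.9, 142.8] 61 [ 0.7591 -0.2706  0.0055]
white [361.5, 148.5] 76 [ 0.7439 -0.2401  0.0055]
white [294.9, 218.2] 1282 [ 0.5616 -0.0632  0.0055]
white [361.5, 210.6] 318 [ 0.5792 -0.2321  0.0055]
white [129.6, 263.3] 78 [0.453  0.3471 0.0055]
side
orange [278.0, 10.0] 21 [4.5460e+00 8.5545e+00 7.0000e-03] 3.447
orange [34.5, 11.9] 46 [-5.6140e-01  9.4694e+00  7.0000e-03] 0.793
orange [98.2, 6.5] 6 [7.44800e-01 1.08796e+01 7.00000e-03] 1.047
orange [101.8, 31.4] 43 [0.4713 5.5367 0.007 ] 1.067
orange [5.0, 21.4] 11 [-8.758e-01  7.465e+00  7.000e-03] 0.722
orange [64.8, 37.0] 9 [0.0121 5.0835 0.007 ] 2.9
orange [73.2, 47.5] 13 [0.0948 4.1514 0.007 ] 2.958
orange [103.0
[... 1144 characters left out ...]
.0055]
white [345.3, 140.8] 101 [1.2279 0.6643 0.0055]
white [201.7, 152.5] 1824 [0.5649 0.7936 0.0055]
white [89.2, 170.3] 717 [0.1079 0.7915 0.0055]
white [362.0, 167.7] 186 [1.1201 0.3778 0.0055]
white [302.6, 208.8] 683 [0.742  0.1838 0.0055]
white [347.8, 226.2] 94 [0.821  0.0323 0.0055]
white [341.1, 225.2] 74 [0.8049 0.0457 0.0055]
white [303.1, 240.4] 189 [0.6571 0.0213 0.0055]
white [333.6, 254.7] 79 [ 0.7025 -0.0746  0.0055]
white [287.3, 266.0] 713 [ 0.5622 -0.0666  0.0055]
white [544.8, 261.7] 244 [ 1.2179 -0.3388  0.0055]
white [384.0, 280.0] 208 [ 0.7642 -0.2188  0.0055]
white [323.0, 306.9] 313 [ 0.5721 -0.2371  0.0055]
boss [ 0.6114 -0.0436  0.182 ] cam [0.8769 0.0628 0.18  ]
```

View pics/c1.png

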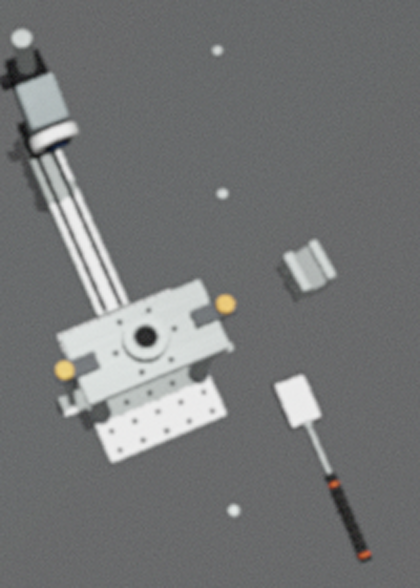

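Mirror yaw is about 20°, so it is nearly aligned with the station axis. Next I'll compute the station frame and plan the approach.

```bash
cat >> h.py <<'E'
from scipy.spatial.transform import Rotation as R
def steps(p1,R1,n,dig=4):
    """rows from current measured pose to (p1,R1) in n even steps"""
    o=observe();p0=np.array(o['position']);R0=np.array(o['orientation'])
    w=R.from_matrix(R0.T@R1).as_rotvec()
    rows=[]
    for k in range(n):
        Rk=R0@R.from_rotvec(w*k/n).as_matrix()
        rows.append((Rk.T@((p1-p0)/n)).round(dig).tolist()+np.degrees(w/n).round(2).tolist())
    return rows
E
python3 - <<'E'
from h import *
c=get_calibration("top")
a=onz(c,251,196.2,.178);b=onz(c,327.6,164.8,.178);bo=onz(c,289.5,180,.182);po=onz(c,230.5,38.1,.242)
print(a,b,(a+b)/2,np.linalg.norm(a-b),bo,po)
v=(a-b);print('yaw knobs',np.degrees(np.arctan2(-v[0],v[1])),'post',np.degrees(np.arctan2(*(po-bo)[[1,0]])),np.linalg.norm((po-bo)[:2]))
# side: boss
cs=get_calibration("side");print(onz(cs,304,203.5,.182),onz(cs,278,191,.178),onz(cs,333,216,.178))
y=np.radians(20.2);m=np.array([np.cos(y),np.sin(y),0]);mid=np.array([.4385,-.2847,0]);g=mid+.015*m
t=np.radians(15);z=np.array([0,0,1])
X=-(m*np.cos(t)+z*np.sin(t));Y=np.cross(z,m);Z=m*np.sin(t)-z*np.cos(t)
R1=np.c_[X,Y,Z];print(R1,np.linalg.det(R1))
print(g);p1=g.copy();p1[2]=.0
p1=p1-.15*Z+[0,0,.01]
print(p1)
for r in steps(p1,R1,20,3):print(r)
E
```

```text
[0.57866276 0.03833296 0.178     ] [ 0.64690688 -0.12827524  0.178     ] [ 0.61278482 -0.04497114  0.178     ] 0.18004319823689938 [ 0.61254657 -0.04466959  0.182     ] [0.91207652 0.07853371 0.242     ]
yaw knobs 22.27441749820763 post 22.35845062259665 0.32387844603738897
[ 0.60925628 -0.05569402  0.182     ] [0.58095256 0.03776795 0.178     ] [ 0.64787923 -0.13092159  0.178     ]
[[-0.90651465 -0.3452982   0.24289987]
 [-0.33353245  0.93849302  0.08936975]
 [-0.25881905  0.         -0.96592583]] 1.0
[ 0.4525774  -0.27952053  0.        ]
[ 0.41614242 -0.29292599  0.15488887]
[-0.025, -0.032, 0.004, -0.29, -0.72, -2.12]
[-0.024, -0.033, 0.004, -0.29, -0.72, -2.12]
[-0.022, -0.034, 0.004, -0.29, -0.72, -2.12]
[-0.021, -0.034, 0.004, -0.29, -0.72, -2.12]
[-0.02, -0.035, 0.004, -0.29, -0.72, -2.12]
[-0.018, -0.036, 0.004, -0.29, -0.72, -2.12]
[-0.017, -0.037, 0.004, -0.29, -0.72, -2.12]
[-0.015, -0.037, 0.004, -0.29, -0.72, -2.12]
[-0.014, -0.038, 0.004, -0.29, -0.72, -2.12]
[-0.013, -0.038, 0.004, -0.29, -0.72, -2.12]
[-0.011, -0.039, 0.004, -0.29, -0.72, -2.12]
[-0.01, -0.039, 0.004, -0.29, -0.72, -2.12]
[-0.008, -0.039, 0.004, -0.29, -0.72, -2.12]
[-0.007, -0.04, 0.004, -0.29, -0.72, -2.12]
[-0.005, -0.04, 0.004, -0.29, -0.72, -2.12]
[-0.003, -0.04, 0.004, -0.29, -0.72, -2.12]
[-0.002, -0.04, 0.004, -0.29, -0.72, -2.12]
[-0.0, -0.04, 0.003, -0.29, -0.72, -2.12]
[0.001, -0.04, 0.003, -0.29, -0.72, -2.12]
[0.003, -0.04, 0.003, -0.29, -0.72, -2.12]
```

```bash
python3 -m inch '[[[-0.025,-0.032,0.004,-0.3,-0.7,-2.1],[-0.024,-0.033,0.004,-0.3,-0.7,-2.1],[-0.022,-0.034,0.004,-0.3,-0.7,-2.1],[-0.021,-0.034,0.004,-0.3,-0.7,-2.1],[-0.02,-0.035,0.004,-0.3,-0.7,-2.1]]]' 1
python3 -m inch '[[[-0.018,-0.036,0.004,-0.3,-0.7,-2.1],[-0.017,-0.037,0.004,-0.3,-0.7,-2.1],[-0.015,-0.037,0.004,-0.3,-0.7,-2.1],[-0.014,-0.038,0.004,-0.3,-0.7,-2.1],[-0.013,-0.038,0.004,-0.3,-0.7,-2.1]]]'
python3 -m inch '[[[-0.011,-0.039,0.004,-0.3,-0.7,-2.1],[-0.01,-0.039,0.004,-0.3,-0.7,-2.1],[-0.008,-0.039,0.004,-0.3,-0.7,-2.1],[-0.007,-0.04,0.004,-0.3,-0.7,-2.1],[-0.005,-0.04,0.004,-0.3,-0.7,-2.1]]]'
python3 -m inch '[[[-0.003,-0.04,0.004,-0.3,-0.7,-2.1],[-0.002,-0.04,0.004,-0.3,-0.7,-2.1],[0,-0.04,0.003,-0.3,-0.7,-2.1],[0.001,-0.04,0.003,-0.3,-0.7,-2.1],[0.003,-0.04,0.003,-0.3,-0.7,-2.1]]]'
python3 - <<'E'
from h import *
c=get_calibration("wrist");p,d=grab_frame("wrist");cv2.imwrite("pics/w1.png",p[:,:,::-1])
o=observe();print(o['position'],np.array(o['orientation']).round(3),np.round(o['joint_positions'],2),np.array(c['pose']).round(3))
h=cv2.cvtColor(p,cv2.COLOR_RGB2HSV)
for b,a in blobs((h[...,0]>=2)&(h[...,0]<=14)&(h[...,1]>140)&(h[...,2]>90),20):print(b,a,onz(c,*b,.01,True).round(4))
E
```

```text
clock: 0.6
position: [0.2552, 0.2882, 0.2116]
orientation: [[-0.976, 0.206, 0.066], [0.207, 0.978, 0.006], [-0.063, 0.02, -0.998]]
force: [0.5, -0.2, 0.1]
width: 0.0859
grasp_force: 0.0
clock: 1.1
position: [0.3078, 0.0937, 0.1941]
orientation: [[-0.991, 0.022, 0.13], [0.026, 0.999, 0.026], [-0.13, 0.029, -0.991]]
force: [0.6, 1.3, -0.1]
width: 0.0857
grasp_force: 0.0
clock: 1.6
position: [0.3611, -0.1011, 0.175]
orientation: [[-0.969, -0.16, 0.189], [-0.152, 0.987, 0.055], [-0.195, 0.025, -0.98]]
force: [0.6, 0.5, 0.4]
width: 0.0857
grasp_force: 0.0
clock: 2.1
position: [0.4121, -0.2942, 0.1541]
orientation: [[-0.91, -0.339, 0.239], [-0.325, 0.941, 0.096], [-0.257, 0.01, -0.966]]
force: [0.3, -0.4, 0.8]
width: 0.0854
grasp_force: 0.0
[ 0.41283523 -0.30018638  0.1513737 ] [[-0.911 -0.336  0.238]
 [-0.324  0.942  0.092]
 [-0.255  0.007 -0.967]] [-0.91 -0.11 -0.24  1.37  0.25 -1.25] [[-0.339 -0.813 -0.474  0.316]
 [ 0.941 -0.286 -0.181 -0.33 ]
 [ 0.011 -0.507  0.862  0.275]
 [ 0.     0.     0.     1.   ]]
[274.8, 143.8] 76 [ 0.3975 -0.2996  0.01  ]
[275.9, 231.3] 46 [ 0.4811 -0.2688  0.01  ]
[557.1, 389.5] 58 [0.7734 0.7757 0.01  ]
```

View pics/w1.png

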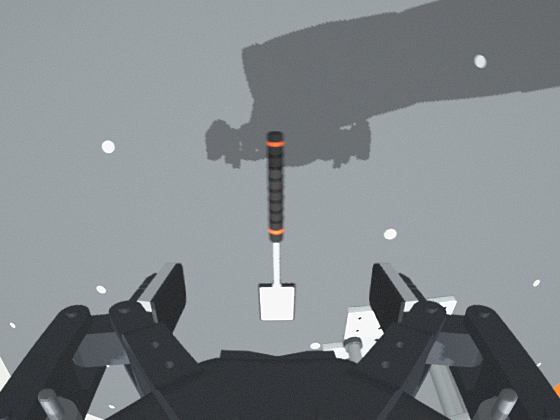

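The wrist view shows the handle straight between the fingers, centred near (275,188), and its bands agree with the earlier estimate. Now the descent.

```bash
python3 - <<'E'
from h import *
y=np.radians(20.2);m=np.array([np.cos(y),np.sin(y),0]);mid=np.array([.4392,-.2845,0]);g=mid+.015*m
t=np.radians(15);z=np.array([0,0,1])
R1=np.c_[-(m*np.cos(t)+z*np.sin(t)),np.cross(z,m),m*np.sin(t)-z*np.cos(t)]
p1=g+[0,0,.007]-.02*R1[:,2];print(p1)
for r in steps(p1,R1,5,4):print(r)
E
```

```text
[ 0.4484194  -0.28110792  0.02631852]
[-0.0013, 0.001, 0.0262, 0.05, -0.04, -0.13]
[-0.0013, 0.001, 0.0262, 0.05, -0.04, -0.13]
[-0.0013, 0.0011, 0.0262, 0.05, -0.04, -0.13]
[-0.0013, 0.0011, 0.0262, 0.05, -0.04, -0.13]
[-0.0013, 0.0011, 0.0262, 0.05, -0.04, -0.13]
```

```bash
python3 -m inch '[[[-0.0013,0.001,0.026,0,0,-0.1],[-0.0013,0.001,0.026,0,0,-0.1],[-0.0013,0.001,0.026,0,0,-0.1],[-0.0013,0.001,0.026,0,0,-0.1],[-0.0013,0.001,0.026,0,0,-0.1]]]' >/dev/null; python3 -m inch '[[[0,0,0,0,0,0],[0,0,0,0,0,0]]]'; python3 - <<'E'
from h import *
y=np.radians(20.2);m=np.array([np.cos(y),np.sin(y),0]);mid=np.array([.4392,-.2845,0]);g=mid+.015*m
t=np.radians(15);z=np.array([0,0,1])
R1=np.c_[-(m*np.cos(t)+z*np.sin(t)),np.cross(z,m),m*np.sin(t)-z*np.cos(t)]
p1=g+[0,0,.007];print(p1)
for r in steps(p1,R1,2,4):print(r)
E
```

```text
clock: 2.85
position: [0.4468, -0.2726, 0.0304]
orientation: [[-0.908, -0.346, 0.237], [-0.332, 0.938, 0.097], [-0.256, 0.009, -0.967]]
force: [0.7, -0.6, 0.3]
width: 0.0853
grasp_force: 0.0
[ 0.4532774  -0.27932053  0.007     ]
[0.0012, -0.0044, 0.0117, 0.26, -0.09, -0.04]
[0.0012, -0.0043, 0.0118, 0.26, -0.09, -0.04]
```

```bash
python3 -m inch '[[[0.001,-0.0044,0.004,0.3,-0.1,0],[0.001,-0.0044,0.007,0.3,-0.1,0],[0,0,0.0125,0,0,0],[0,0,0,0,0,0],[0,0,0,0,0,0]]]'
```

```text
clock: 3.35
position: [0.4539, -0.2798, 0.0069]
orientation: [[-0.907, -0.343, 0.244], [-0.332, 0.939, 0.088], [-0.26, -0.001, -0.966]]
force: [0.5, 0.0, -0.3]
width: 0.0854
grasp_force: 0.0
```

```bash
python3 -m inch '[[[0,0,0,0,0,0],[0,0,0,0,0,0],[0,0,0,0,0,0],[0,0,0,0,0,0],[0,0,0,0,0,0]]]' -1 70;python3 -m inch '[[[0,0,0,0,0,0],[0,0,0,0,0,0],[0,0,0,0,0,0]]]'
```

```text
clock: 3.85
position: [0.4545, -0.2803, 0.0079]
orientation: [[-0.907, -0.343, 0.246], [-0.332, 0.939, 0.087], [-0.26, -0.003, -0.965]]
force: [-1.2, -1.5, 7.9]
width: 0.0126
grasp_force: 22.4
clock: 4.15
position: [0.4546, -0.2804, 0.0083]
orientation: [[-0.906, -0.343, 0.246], [-0.332, 0.939, 0.086], [-0.261, -0.003, -0.965]]
force: [-1.9, 2.1, 4.5]
width: 0.0099
grasp_force: 68.6
```

```bash
python3 -m inch '[[[-0.0026,0,-0.0097,0,0,0],[-0.0052,0,-0.0193,0,0,0],[-0.0078,0,-0.029,0,0,0],[-0.0078,0,-0.029,0,0,0],[-0.0026,0,-0.0097,0,0,0]]]' >/dev/null;python3 -m inch '[[[0,0,0,0,0,0],[0,0,0,0,0,0]]]'; python3 - <<'E'
from h import *
im=[]
for n in("wrist","side"):
    c=get_calibration(n);p,d=grab_frame(n);cv2.imwrite(f"pics/{n}2.png",p[:,:,::-1]);np.save(f"pics/{n}2.npy",d)
    np.save(f"pics/{n}2c.npy",c['pose'])
    im.append(p[:,:,::-1])
cv2.imwrite("pics/c2.png",np.hstack([im[0][60:420,100:450],im[1][60:420,200:550]]))
E
```

```text
clock: 4.85
position: [0.4536, -0.2796, 0.1063]
orientation: [[-0.907, -0.343, 0.244], [-0.332, 0.939, 0.088], [-0.259, -0.001, -0.966]]
force: [0.1, -0.6, -1.4]
width: 0.0094
grasp_force: 68.7
```

View pics/c2.png

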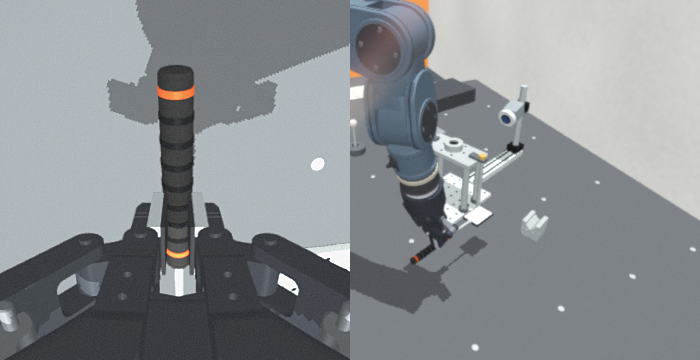

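The mirror is held by the handle and off the table: handle at (275,210) in the wrist view, head at (330,275) in the side view. I'll measure its pose in the hand from depth.

```bash
cat >> h.py <<'E'
def pts(c,d,m,fish=False):
    out=[]
    for v,u in np.argwhere(m&(d>0)):
        o,r=ray(c,u,v,fish); ax=-np.array(c['pose'])[:3,2]; out.append(o+r*d[v,u]/(r@ax))
    return np.array(out)
E
python3 - <<'E'
from h import *
o=observe();p=np.array(o['position']);Rt=np.array(o['orientation'])
T=lambda q:((q-p)@Rt)
im=cv2.imread("pics/side2.png");d=np.load("pics/side2.npy");c=get_calibration("side")
h=cv2.cvtColor(im,cv2.COLOR_BGR2HSV)
m=(h[...,2]>170)&(h[...,1]<50);m[:, :300]=0;m[:,365:]=0;m[:255]=0;m[300:]=0
n,l,s,ce=cv2.connectedComponentsWithStats(m.astype(np.uint8));print(s[1:],ce[1:])
i=1+np.argmax([np.hypot(*(q-[331,276])) <8 for q in ce[1:]]);mm=cv2.erode((l==i).astype(np.uint8),np.ones((3,3)))>0
q=pts(c,d,mm);print(len(q),q.mean(0),'spread',q.std(0))
q=q[abs(q[:,2]-np.median(q[:,2]))<.03]
u,sv,vt=np.linalg.svd(q-q.mean(0));nn=vt[2]*np.sign(vt[2,2]);print('side normal world',nn,'res',sv[2]/np.sqrt(len(q)),'tool centroid',T(q.mean(0)),'n tool',Rt.T@nn)
rect=cv2.minAreaRect(np.argwhere(l==i)[:,::-1].astype(np.float32));print(rect)
im=cv2.imread("pics/wrist2.png");d=np.load("pics/wrist2.npy");c=get_calibration("wrist")
h=cv2.cvtColor(im,cv2.COLOR_BGR2HSV);mo=(h[...,0]>=2)&(h[...,0]<=14)&(h[...,1]>140)&(h[...,2]>90)
n,l,s,ce=cv2.connectedComponentsWithStats(mo.astype(np.uint8))
for k in range(1,n):
    if s[k,4]>40:
        q=pts(c,d,l==k,True)
        if len(q):print('band',ce[k],s[k,4],np.median(q,0),T(np.median(q,0)))
E
```

```text
[[300 255  42  34 715]
 [328 255  13   9  65]
 [300 287   4   4  13]] [[316.82797203 271.57902098]
 [332.96923077 257.75384615]
 [301.61538462 288.38461538]]
447 [ 0.59044693 -0.16894497  0.05499802] spread [0.02235771 0.06713207 0.04396692]
side normal world [0.03417378 0.02301943 0.99915077] res 0.001111698954574604 tool centroid [-0.12796022  0.00161456  0.04208988] n tool [-0.29677029  0.01069062 -0.95488905]
((320.5, 271.5), (33.0, 41.0), 90.0)
band [275.42342342 153.7027027 ] 333 [ 0.39587674 -0.30021896  0.11250897] [ 0.05712298 -0.00037382 -0.0227506 ]
band [278.07017544 313.05263158] 57 [ 0.47726413 -0.2711671   0.11098531] [-0.02596452 -0.00102419  0.00104613]
```

```bash
cat >> h.py <<'E'
S=np.array([.6135,-.0456,0]);Y=np.radians(22.3);s=np.array([np.cos(Y),np.sin(Y),0]);l=np.array([-s[1],s[0],0])
def unit(a): return a/np.linalg.norm(a)
XT=unit(np.array([-.9614,-.0075,.275]));NT=np.array([-.275,0,-.961]);NT=unit(NT-XT*(NT@XT));GT=np.array([-.1257,-.0018,.0379])
def goal(dx,dz=0,dy=0):
    a=np.radians(36);X=s*np.cos(a)-[0,0,np.sin(a)];N=s*np.sin(a)+[0,0,np.cos(a)]
    Rm=np.c_[X,np.cross(N,X),N];Rw=Rm@np.c_[XT,np.cross(NT,XT),NT].T
    G=S+[0,0,.08+dz]+s*dx+l*dy
    return G-Rw@GT,Rw
E
python3 - <<'E'
from h import *
o=observe();p=np.array(o['position']);Rt=np.array(o['orientation'])
for dx in(-.15,0):
    print(dx,goal(dx)[0].round(4),goal(dx)[1].round(3).tolist())
P,W=goal(-.15,.03)
rows=steps(P,W,10,3)
for k in range(11):
    w=R.from_matrix(Rt.T@W).as_rotvec();Rk=Rt@R.from_rotvec(w*k/10).as_matrix();pk=p+(P-p)*k/10
    h=pk+Rk@(GT+.03*XT)-S;print((rows[k] if k<10 else ''),'head front st:',np.round([h@s,h@l,h[2]],3))
E
```

```text
-0.15 [ 0.3772 -0.1417  0.1587] [[-0.866, -0.385, -0.318], [-0.363, 0.923, -0.128], [0.343, 0.004, -0.939]]
0 [ 0.5159 -0.0847  0.1587] [[-0.866, -0.385, -0.318], [-0.363, 0.923, -0.128], [0.343, 0.004, -0.939]]
[0.0, 0.016, -0.009, -0.01, 3.5, -0.26] head front st: [-0.076 -0.163  0.101]
[0.001, 0.016, -0.009, -0.01, 3.5, -0.26] head front st: [-0.078 -0.147  0.099]
[0.001, 0.016, -0.009, -0.01, 3.5, -0.26] head front st: [-0.081 -0.131  0.098]
[0.002, 0.016, -0.009, -0.01, 3.5, -0.26] head front st: [-0.085 -0.114  0.096]
[0.002, 0.016, -0.008, -0.01, 3.5, -0.26] head front st: [-0.089 -0.098  0.095]
[0.002, 0.016, -0.008, -0.01, 3.5, -0.26] head front st: [-0.094 -0.082  0.094]
[0.003, 0.016, -0.008, -0.01, 3.5, -0.26] head front st: [-0.099 -0.065  0.093]
[0.003, 0.016, -0.008, -0.01, 3.5, -0.26] head front st: [-0.105 -0.049  0.093]
[0.004, 0.016, -0.008, -0.01, 3.5, -0.26] head front st: [-0.111 -0.033  0.092]
[0.004, 0.016, -0.007, -0.01, 3.5, -0.26] head front st: [-0.118 -0.016  0.092]
 head front st: [-0.126  0.     0.092]
```

```bash
python3 -m inch '[[[0,0.016,-0.009,0,3.5,-0.3],[0.001,0.016,-0.009,0,3.5,-0.3],[0.001,0.016,-0.009,0,3.5,-0.3],[0.002,0.016,-0.009,0,3.5,-0.3],[0.002,0.016,-0.008,0,3.5,-0.2]]]'
python3 -m inch '[[[0.002,0.016,-0.008,0,3.5,-0.3],[0.003,0.016,-0.008,0,3.5,-0.3],[0.003,0.016,-0.008,0,3.5,-0.3],[0.004,0.016,-0.008,0,3.5,-0.2],[0.004,0.016,-0.007,0,3.5,-0.2]]]' >/dev/null
python3 -m inch '[[[0,0,0,0,0,0],[0,0,0,0,0,0],[0,0,0,0,0,0]]]'; python3 - <<'E'
from h import *
im=[]
for n in("top","side"):
    p,d=grab_frame(n);cv2.imwrite(f"pics/{n}3.png",p[:,:,::-1]);np.save(f"pics/{n}3.npy",d)
    im.append(p[:,:,::-1])
cv2.imwrite("pics/c3.png",np.hstack([im[0][60:420,180:500],im[1][60:420,150:550]]))
E
```

```text
clock: 5.45
position: [0.4135, -0.2083, 0.1491]
orientation: [[-0.93, -0.366, -0.041], [-0.365, 0.931, -0.02], [0.046, -0.004, -0.999]]
force: [-0.4, -0.4, -1.1]
width: 0.0097
grasp_force: 68.6
clock: 6.25
position: [0.3755, -0.1389, 0.1902]
orientation: [[-0.867, -0.386, -0.314], [-0.362, 0.923, -0.133], [0.341, -0.001, -0.94]]
force: [-0.8, 0.9, -1.0]
width: 0.0097
grasp_force: 68.7
```

View pics/c3.png

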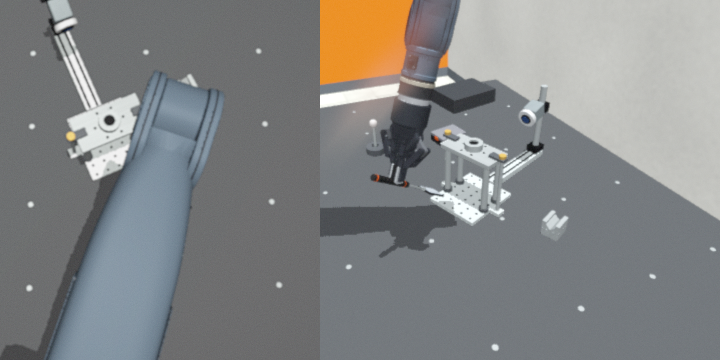

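The side view shows the mirror tilted in front of the station: head at about (267,250), rear band at (207,178). The top view is hidden by the arm. I'll measure the head and handle by depth.

```bash
cat >> h.py <<'E'
def measure(zc,tag):
    o=observe();p=np.array(o['position']);Rt=np.array(o['orientation']);T=lambda q:(q-p)@Rt
    pp=p+Rt@GT
    for n in("side","wrist"):
        c=get_calibration(n);im,d=grab_frame(n);cv2.imwrite(f"pics/{n}{tag}.png",im[:,:,::-1])
        f=n=="wrist";h=cv2.cvtColor(im,cv2.COLOR_RGB2HSV)
        mo=(h[...,0]>=1)&(h[...,0]<=15)&(h[...,1]>130)&(h[...,2]>70)
        k,lb,st,ce=cv2.connectedComponentsWithStats(mo.astype(np.uint8))
        for i in range(1,k):
            if st[i,4]>4:
                q=pts(c,d,lb==i,f)
                if len(q) and np.linalg.norm(T(np.median(q,0)))<.1: print(n,'band',ce[i].round(1),st[i,4],'tool',T(np.median(q,0)).round(4))
        if not f:
            m=np.zeros(d.shape,bool)
            P=np.array(c['pose']);e=P[:3,:3].T@(pp-P[:3,3]);u=int(c['cx']+c['fx']*e[0]/-e[2]);v=int(c['cy']-c['fy']*e[1]/-e[2])
            m[max(0,v-40):v+40,max(0,u-40):u+40]=1;q=pts(c,d,m)
            t=T(q)-GT;Ny=np.cross(NT,XT);a,b,g=t@XT,t@Ny,t@NT
            k=(abs(a)<.036)&(abs(b)<.028)&(abs(g)<.010);q=q[k]
            print('expected px',u,v,'n',k.sum(),'mirror-frame ranges',[(np.percentile(w[k],2).round(4),np.percentile(w[k],98).round(4)) for w in(a,b,g)])
            q=q-0;cc=q.mean(0);vt=np.linalg.svd(q-cc)[2];nn=vt[2]*np.sign(vt[2,2])
            print('normal st',np.round([nn@s,nn@l,nn[2]],3),'tilt',np.degrees(np.arctan2(nn@s,nn[2])),'centroid st',np.round([(cc-S)@s,(cc-S)@l,cc[2]],4))
    g=pp-S;print('glass model st',np.round([g@s,g@l,g[2]],4)); n=Rt@NT;x=Rt@XT;print('n st',np.round([n@s,n@l,n[2]],3),'x',np.round([x@s,x@l,x[2]],3))
E
python3 -c "
from h import *
measure(.11,'4')"
```

```text
side band [207.4 237.6] 17 tool [ 0.0581 -0.0079 -0.0166]
side band [235.3 243.7] 9 tool [-0.0262 -0.0069  0.0087]
expected px 261 248 n 110 mirror-frame ranges [(np.float64(-0.0303), np.float64(0.031)), (np.float64(-0.0205), np.float64(0.0182)), (np.float64(-0.0084), np.float64(-0.001))]
normal st [ 0.582 -0.063  0.811] tilt 35.65150499791765 centroid st [-0.1556 -0.0036  0.1106]
wrist band [276.1 152.6] 188 tool [ 0.0576  0.0003 -0.0218]
wrist band [277.1 313.9] 123 tool [-0.0266  0.0004  0.0013]
glass model st [-0.1505  0.0026  0.1122]
n st [0.586 0.005 0.81 ] x [ 0.81  -0.003 -0.586]
```

```bash
python3 - <<'E'
from h import *
o=observe();p=np.array(o['position']);Rt=np.array(o['orientation']);c=get_calibration("side");Ny=np.cross(NT,XT)
Q=[]
for i in range(3):
    im,d=grab_frame("side");m=np.zeros(d.shape,bool);m[208:288,221:301]=1
    t=(pts(c,d,m)-p)@Rt-GT;Q.append(np.c_[t@XT,t@Ny,t@NT])
Q=np.vstack(Q);k=(abs(Q[:,0])<.027)&(abs(Q[:,1])<.022)&(abs(Q[:,2])<.012);Q=Q[k]
for lo in np.arange(-.022,.022,.004):
    w=Q[(Q[:,1]>=lo)&(Q[:,1]<lo+.004)];print(round(lo+.002,3),len(w),(np.median(w[:,2])*1e3).round(2) if len(w) else '')
w=Q[Q[:,1]>-.014];A=np.c_[w[:,:2],np.ones(len(w))]
for _ in range(3):
    f=np.linalg.lstsq(A,w[:,2],rcond=None)[0];r=w[:,2]-A@f;q=abs(r)<2*r.std();A,w=A[q],w[q]
print('slopes deg',np.degrees(f[:2]),'off',f[2],r.std())
for r in steps(*goal(-.15),3,4):print(r)
E
```

```text
-0.02 66 -5.69
-0.016 43 -3.93
-0.012 29 -3.34
-0.008 23 -3.43
-0.004 28 -3.26
0.0 21 -3.29
0.004 13 -3.24
0.008 13 -3.35
0.012 13 -3.05
0.016 12 -3.31
0.02 12 -3.29
slopes deg [0.57910296 0.09102489] off -0.0033167319031894116 0.0004163216261949201
[-0.0038, -0.0011, 0.0102, -0.12, 0.04, -0.03]
[-0.0038, -0.0011, 0.0101, -0.12, 0.04, -0.03]
[-0.0038, -0.0011, 0.0101, -0.12, 0.04, -0.03]
```

Roll is under 0.1°, the head sits about 0.5° higher in pitch than in the model, and the face is 2–3 mm lower. I'll update the model, then plan the lowering and the entry.

```bash
cat >> h.py <<'E'
GT=GT-.0022*NT;XT,NT=unit(XT+.0087*NT),unit(NT-.0087*XT)
E
python3 - <<'E'
from h import *
for r in steps(*goal(-.15),3,4):print(r)
W=goal(0)[1];print('per 20mm along s in tool:',(W.T@s*.02).round(4),goal(0)[0])
E
```

```text
[-0.0041, -0.0011, 0.0091, -0.12, 0.21, -0.03]
[-0.0042, -0.0011, 0.0091, -0.12, 0.21, -0.03]
[-0.0042, -0.0011, 0.0091, -0.12, 0.21, -0.03]
per 20mm along s in tool: [-0.0187 -0.0001 -0.007 ] [ 0.5177862  -0.08397382  0.16136046]
```

```bash
python3 -m inch '[[[-0.0041,-0.0011,0.0091,-0.1,0.2,0],[-0.0042,-0.0011,0.0091,-0.1,0.2,0],[-0.0042,-0.0011,0.0091,-0.1,0.2,0],[0,0,0,0,0,0],[0,0,0,0,0,0]]]'
python3 - <<'E'
from h import *
for r in steps(*goal(-.05),5,4):print(r)
E
```

```text
clock: 7.1
position: [0.3786, -0.1405, 0.1605]
orientation: [[-0.863, -0.385, -0.327], [-0.362, 0.923, -0.132], [0.352, 0.004, -0.936]]
force: [-0.6, 0.1, -2.0]
width: 0.0097
grasp_force: 68.7
[-0.0187, -0.0002, -0.0072, -0.0, -0.02, -0.0]
[-0.0187, -0.0002, -0.0072, -0.0, -0.02, -0.0]
[-0.0187, -0.0002, -0.0072, -0.0, -0.02, -0.0]
[-0.0187, -0.0002, -0.0072, -0.0, -0.02, -0.0]
[-0.0187, -0.0002, -0.0072, -0.0, -0.02, -0.0]
```

```bash
python3 -m inch '[[[-0.0187,-0.0002,-0.0072,0,0,0],[-0.0187,-0.0002,-0.0072,0,0,0],[-0.0187,-0.0002,-0.0072,0,0,0],[-0.0187,-0.0002,-0.0072,0,0,0],[-0.0187,-0.0002,-0.0072,0,0,0]]]'>/dev/null
python3 -m inch '[[[0,0,0,0,0,0],[0,0,0,0,0,0]]]'
python3 - <<'E'
from h import *
im,d=grab_frame("side");cv2.imwrite("pics/side5.png",cv2.resize(im[120:320,180:400,::-1],None,fx=3,fy=3,interpolation=2))
for r in steps(*goal(0),4,4):print(r)
E
```

```text
clock: 7.8
position: [0.4719, -0.1031, 0.1624]
orientation: [[-0.864, -0.385, -0.325], [-0.362, 0.923, -0.133], [0.351, 0.003, -0.936]]
force: [0.2, 1.0, -1.0]
width: 0.0098
grasp_force: 68.7
[-0.0118, -0.0, -0.0041, -0.02, -0.01, -0.01]
[-0.0118, -0.0, -0.0041, -0.02, -0.01, -0.01]
[-0.0118, -0.0, -0.0041, -0.02, -0.01, -0.01]
[-0.0118, -0.0, -0.0041, -0.02, -0.01, -0.01]
```

View pics/side5.png

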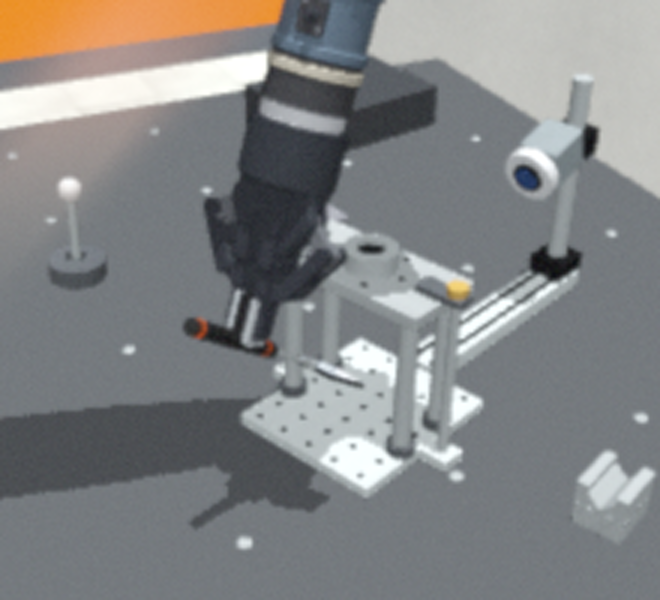

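Side view: the head is entering between the standoffs at about (345,375) in the crop, clear of the plate and the part. The gripper is behind the part at (270,280). I'll continue the last 50 mm slowly.

```bash
python3 -m inch '[[[-0.008,0,-0.0028,0,0,0],[-0.008,0,-0.0028,0,0,0],[-0.008,0,-0.0028,0,0,0]]]'
python3 -m inch '[[[-0.008,0,-0.0028,0,0,0],[-0.008,0,-0.0028,0,0,0],[-0.0072,0,-0.0024,0,0,0],[0,0,0,0,0,0],[0,0,0,0,0,0]]]'
python3 - <<'E'
from h import *
measure(.08,'6')
im=cv2.imread("pics/side6.png");cv2.imwrite("pics/c6.png",cv2.resize(im[130:310,200:400],None,fx=3,fy=3,interpolation=2))
for r in steps(*goal(0),2,4):print(r)
E
```

```text
clock: 8.15
position: [0.4959, -0.0932, 0.1617]
orientation: [[-0.864, -0.384, -0.324], [-0.361, 0.923, -0.132], [0.35, 0.003, -0.937]]
force: [-0.5, -0.1, -1.7]
width: 0.0095
grasp_force: 68.7
clock: 8.65
position: [0.5181, -0.0837, 0.1608]
orientation: [[-0.864, -0.385, -0.325], [-0.362, 0.923, -0.133], [0.351, 0.003, -0.936]]
force: [0.3, -0.2, -0.9]
width: 0.0095
grasp_force: 68.7
side band [263.2 221.1] 11 tool [ 0.0603 -0.0084 -0.0156]
side band [283.2 227.9] 8 tool [-0.0257 -0.0071  0.0092]
expected px 301 234 n 61 mirror-frame ranges [(np.float64(-0.032), np.float64(0.0309)), (np.float64(-0.021), np.float64(0.014)), (np.float64(-0.0066), np.float64(0.002))]
normal st [ 0.591 -0.076  0.803] tilt 36.37858349947788 centroid st [-0.0065 -0.0085  0.0811]
wrist band [275.9 152.8] 186 tool [ 0.0578 -0.     -0.0217]
wrist band [277.  313.8] 121 tool [-0.0264  0.0003  0.0015]
glass model st [ 0.0004 -0.      0.0794]
n st [0.588 0.001 0.809] x [ 0.809 -0.001 -0.588]
[0.0001, -0.0, -0.0001, -0.03, -0.01, -0.02]
[0.0001, -0.0, -0.0001, -0.03, -0.01, -0.02]
```

View pics/c6.png

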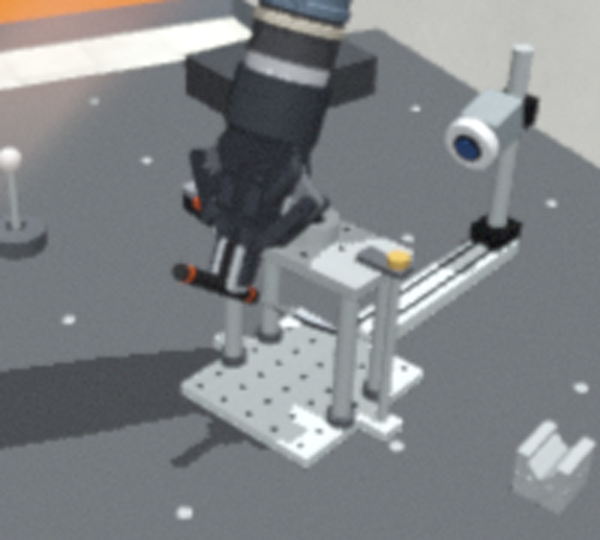

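The side view shows the glass under the part at about (320,320) in the crop, between the standoffs and clear of everything, with the gripper behind the part. It measures within about 1 mm of the target at a 36° lean, so I'm handing in.

```bash
python3 -m inch '[[[0,0,0,0,0,0],[0,0,0,0,0,0],[0,0,0,0,0,0]]]'; python3 -c "
from bench import *
print(sign_off())"
```

```text
clock: 9.05
position: [0.5179, -0.0839, 0.1611]
orientation: [[-0.864, -0.385, -0.325], [-0.361, 0.923, -0.132], [0.351, 0.003, -0.937]]
force: [-0.5, 0.1, -1.1]
width: 0.0094
grasp_force: 68.7
the job is handed in; nothing more can be done
None
```

I handed the job in at 9.05 s with the arm holding the mirror still by its handle; by my measurements the glass is about 7 cm below the mark (within 1–2 mm), leaning about 36° towards the lens, but I had no view through the station camera to confirm that the mark sits mid-mirror.

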